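# Walk the full food canister onto its mark

## Robot

A 6-joint arm with a two-finger parallel gripper is mounted at the origin on the work surface. World frame = base frame: x ahead of the robot, y to its left, z up, the work surface at z = 0. Lengths are in m, angles in rad, forces in N, time in s.
With the tool pointing down it reaches from about 0.3 to 0.825 m from the base axis. Payload 5.4 kg.
Tool frame: the origin (TCP) lies at the very end of the fingers, on their centre line; the grasp point (between the pads) lies 19 mm behind it; z points along the fingers, x is the direction in which the jaws open and shut, and the axes are right-handed (so a half turn about z gives the same grasp; the last joint's range is limited). The gripper opens to 92 mm and grips with 3 to 60 N. Pads are 20 mm wide; open, the fingers measure 128 mm over their backs; the gripper's body (75 mm by 189 mm) begins 69 mm behind the grasp point.
Start: joints at [-1.551, 0.158, 1.597, -0, 1.386, -0.21], TCP at [0.131, -0.56, 0.188] pointing down, gripper open.
Joint ranges: [-2.91, 2.91], [-0.94, 2.29], [0.18, 2.7], [-1.29, 4.43], [0.17, 2.64], [-3, 3]. Speed limits (rad/s): [2.57, 2.57, 3.14, 3.14, 3.14, 3.14].

## Interface

Orientations are given as a rotation vector (axis times angle).
In Python, from workcell import bot gives the robot as it stands. Calls block until the motion is done:
- bot.goto(position, orientation): joint-space move of the TCP to a pose.
- bot.line_to(position, rot=None, max_speed=0.15): straight line of the TCP; rot=None keeps the orientation; max_speed is the mean speed in m/s.
- bot.set_joints(angles): joint-space move.
- bot.set_gripper(opening, newtons=None): opening from 0.0 (shut) to 1.0 (fully open); newtons is the grip in N (None keeps the last); returns when the fingers have stopped.
- bot.hold(seconds).
- bot.inverse_kinematics(position, orientation): joint angles nearest the present ones, or None.
- bot.read_camera(name): name is "side" or "top"; returns a dict with "pixels" (400x640x3 uint8, blue, green, red), "fx", "fy", "cx", "cy" (pixels), "R" (3x3) and "t" (3): a world point X has camera coordinates R X + t. Camera axes: x right, y down, z forward; pixel columns grow to the right and rows downward; lengths in m; the calibration is good to about 2 mm. A picture is of the moment at which its call begins. There is no depth.
A pose or a line that the arm cannot do raises bot.MotionError and nothing moves.
- bot.job_done(): hands the job in, once; it reports no verdict.
Readings, each from a call of its own:
- bot.current_clock(): time.
- bot.current_joints(): joint angles.
- bot.current_joint_vel(): joint speeds.
- bot.current_effort(): joint torques, N m.
- bot.current_ee_pos(): TCP position.
- bot.current_tool_rot(): TCP orientation.
- bot.current_contact_force(): force on the tool from outside, world axes, zero at the start.
- bot.current_ft_torque(): the same for the moment, N m.
- bot.current_opening(): opening from 0.0 (shut) to 1.0 (fully open).
Only numpy, scipy, OpenCV 4.12 (cv2) and the standard library are available. Lean on these libraries where they do the work, as an engineer would, in place of code of your own. Each camera call takes 0.05 s, during which the arm holds its last target.

## Task

Walk the heavy red food canister forward onto the round black mark in front of it, without lifting it off the rack deck: tip it onto the bottom rim on your right (the robot's right) and swing it forward about that planted rim, then tip it onto the left rim and swing it forward again, about half the way with each swing. Arrive on the mark by the last swing, then set it down upright, centred, with its spout facing the way the mark's yellow pointer points, and let go. Leave the green canister and the stack of clear boxes where they are.

Things in the scene. Friction and masses are not known exactly. Their poses are not given: they have to be found in the camera images.
- canister: Red canister, loose on the flat deck (deck top 12 mm above the work surface): cylinder 130 mm across, 150 mm tall, then a 12 mm lid and a 40 x 40 mm grip block from 162 to 207 mm up. 0.7 to 0.95 kg, centre of mass about 80 mm up. Origin: centre of its underside. z up, -x its front (yellow spout, towards the robot), +y its left seen by the robot.
- canister_grip (a point): Where to grasp the red canister from above: on its axis, 185 mm above the underside, at half the height of the square grip block. Axes as the canister; the block's flats face x and y, so the fingers can close along either. Tipping the canister 10 to 15 degrees is plenty; it can pivot on any point of its round bottom rim.
- rim_left (a point): Point on the bottom rim of the red canister at its +y side (robot's left), 65 mm from the centre of the underside.
- rim_right (a point): Point on the bottom rim of the red canister at its -y side (robot's right), 65 mm from the centre of the underside.
- mark: Centre of the painted parking mark on the deck: black disc 132 mm across in a yellow ring 156 mm across, flush with the deck, with a small yellow pointer towards its -x (its front). It lies 85 to 110 mm in front (towards the robot) of the red canister. z up.
- decoy: Green canister of the same shape and size, a bystander; origin at the centre of its underside.
- tier: Stack of three clear plastic breeder boxes, 80 x 130 mm and 126 mm tall (y is the long side), a bystander at the back of the deck; origin at the centre of its underside.
Mind the look-alikes: they are no part of the job. What is meant by the canister is not orange, and is the smaller of those in its own colour.

How it is judged:
On the way, in this order (a step that is already met when the one before it is completed fails the run):
1. tipped onto its right rim, the canister is swung forward about it: left rim raised over 12 mm and moved over 40 mm, right rim under 8 mm up and moved under 30 mm (height (world z) of rim_left above 0.024 m and height (world z) of rim_right below 0.02 m and distance of rim_left from where it was at the start of the episode above 0.04 m and distance of rim_right from where it was at the start of the episode below 0.03 m), for 0.1 s.
2. tipped onto its left rim while still over 28 mm short of the mark and turned more than 14 degrees from the mark's heading (height (world z) of rim_right above 0.024 m and height (world z) of rim_left below 0.02 m and horizontal distance between canister and mark above 0.028 m and angle between the x axis of canister and the x axis of mark, either way round above 0.25 rad), for 0.1 s.
3. still tipped more than 5 degrees, swung to within 25 mm of the mark's centre and 15 degrees of its heading (angle between canister's own z axis and vertical above 0.09 rad and horizontal distance between canister and mark below 0.025 m and angle between the x axis of canister and the x axis of mark, either way round below 0.26 rad), for 0.1 s.
At the end, for the whole second after the job is handed in: The red canister stands upright (within 3 degrees) on the deck, released, within 20 mm of the mark's centre, its spout within 15 degrees of the pointer (horizontal distance between canister and mark below 0.02 m and angle between the x axis of canister and the x axis of mark, either way round below 0.26 rad and angle between canister's own z axis and vertical below 0.05 rad and height (world z) of canister between 0.008 and 0.016 m and y of rim_left in the frame of mark above 0 m and linear speed of canister below 0.02 m/s); the robot touches nothing.
It fails at once if the canister is lifted clear of the deck (upright over 15 mm up, or both rims over 22 mm up) ((angle between canister's own z axis and vertical below 0.09 rad and height (world z) of canister above 0.027 m) or height (world z) of each of rim_left, rim_right above 0.034 m).
It fails at once if the red canister is toppled (tilted over 35 degrees) (angle between canister's own z axis and vertical above 0.61 rad).
It fails at once if the green canister is moved over 15 mm (distance of decoy from where it was at the start of the episode above 0.015 m).
It fails at once if the stack of boxes is moved over 15 mm (distance of tier from where it was at the start of the episode above 0.015 m).
It also fails if it takes over 45 s, if anything falls off the work surface, if the arm or the gripper's body presses on something with over 40 N, if the wrist force passes 120 N, or if a joint passes its speed limit or range.

## Working session

There is one attempt and no reset: what is moved stays moved. The work goes in short steps, each a Python script; the robot and the scene stay as the last script left them, time stands still between calls to the robot, and variables do not carry over. Pictures are saved under pics/ and viewed, and the job is handed in when it is done.

```bash
ls; mkdir -p pics
python3 - <<'E'
from workcell import bot
import cv2,numpy as np
for n in("top","side"):
    c=bot.read_camera(n); cv2.imwrite(f"pics/{n}0.png",c["pixels"]); print(n,c["fx"],c["fy"],c["cx"],c["cy"],np.round(c["R"],4).tolist(),np.round(c["t"],4).tolist())
print(bot.current_clock(),bot.current_tool_rot())
E
```

```text
pics
top 421.9163835462412 421.9163835462412 319.8660519541325 199.5863583653736 [[-0.0074, -1.0, 0.0043], [-0.9798, 0.0064, -0.1998], [0.1998, -0.0057, -0.9798]] [-0.1502, 0.6306, 1.0128]
side 450.92013294883475 450.92013294883475 321.45720562850175 192.21182220557753 [[0.459, 0.8884, -0.0072], [0.8481, -0.4405, -0.2944], [-0.2647, 0.129, -0.9557]] [-0.141, -0.5597, 1.3785]
0.1 [-2.46040932e+00  1.95130543e+00  1.76159541e-03]
```

View pics/top0.png

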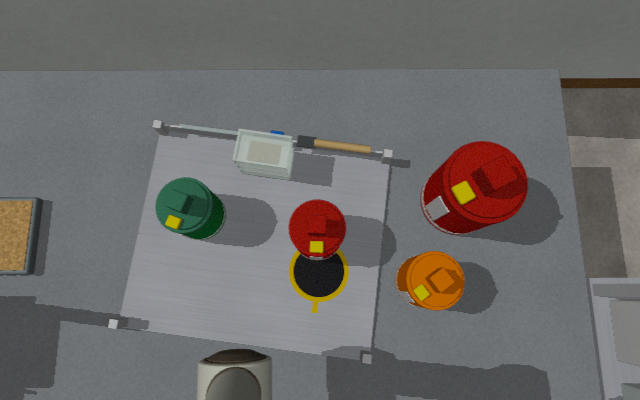

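View pics/side0.png

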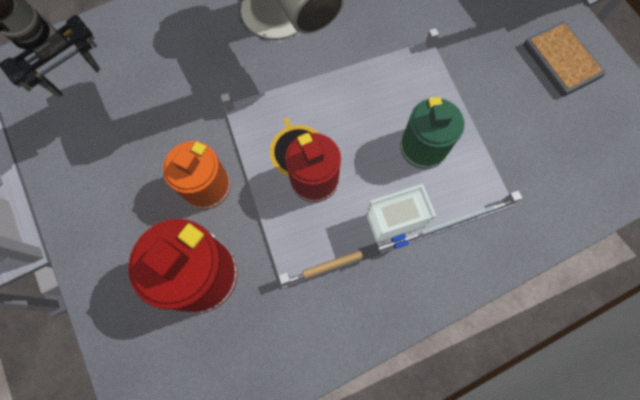

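The canister is the small red one at top (318,230) and side (313,165). The mark is at top (318,272) and its pointer at (315,308). Next I'll zoom in.

Run:
```python
import cv2,numpy as np
a=cv2.imread("pics/top0.png")[190:320,260:380]; b=cv2.imread("pics/side0.png")[110:210,260:350]
a=cv2.resize(a,(480,520),interpolation=cv2.INTER_CUBIC)
cv2.imwrite("pics/za.png",a)
cv2.imwrite("pics/zb.png",cv2.resize(b,(450,500),interpolation=cv2.INTER_CUBIC))
```

```text
(no output)
```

View pics/za.png

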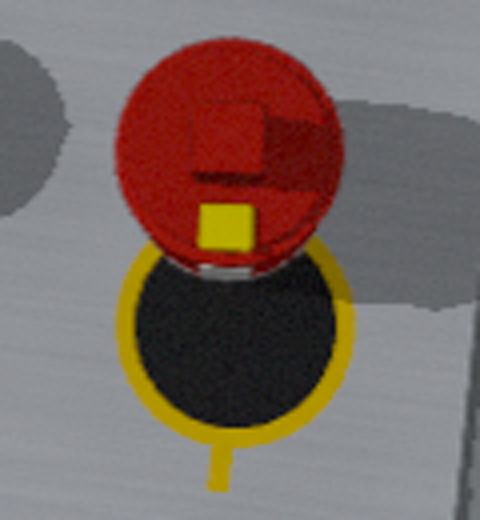

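View pics/zb.png

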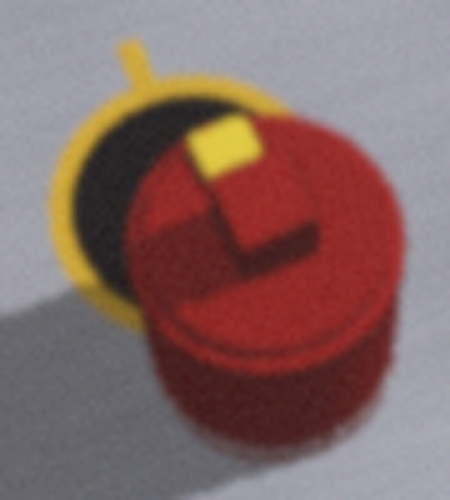

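```bash
cat > h.py <<'E'
import cv2,numpy as np
from workcell import bot
from scipy.optimize import least_squares,minimize
from scipy.spatial.transform import Rotation as Ro
def proj(c,X):
    p=np.atleast_2d(X)@np.asarray(c["R"]).T+c["t"]
    return np.c_[c["fx"]*p[:,0]/p[:,2]+c["cx"],c["fy"]*p[:,1]/p[:,2]+c["cy"]]
def plane(c,uv,z):
    uv=np.atleast_2d(uv); R=np.asarray(c["R"]); o=-R.T@c["t"]
    d=np.c_[(uv[:,0]-c["cx"])/c["fx"],(uv[:,1]-c["cy"])/c["fy"],np.ones(len(uv))]@R
    return o+d*((z-o[2])/d[:,2])[:,None]
def tri(ca,ua,cb,ub):
    f=lambda X:np.r_[proj(ca,X)[0]-ua,proj(cb,X)[0]-ub]
    r=least_squares(f,[.5,0,.1]); return r.x,np.abs(r.fun).max()
def cylpose(cams,z0=.012,x0=(.5,0),win=None,h=.162):
    # upright fit of silhouette
    th=np.linspace(0,2*np.pi,48,endpoint=False)
    ms=[]
    for c,w in cams:
        im=c["pixels"].astype(int);b,g,r=im[...,0],im[...,1],im[...,2]
        hsv=cv2.cvtColor(c["pixels"],cv2.COLOR_BGR2HSV)
        m=(r>1.7*g)&(r>1.7*b)&(r>45)
        k=np.zeros(m.shape,bool);k[w[1]:w[3],w[0]:w[2]]=1
        m&=k
        n,l,s,_=cv2.connectedComponentsWithStats(m.astype(np.uint8)); j=1+np.argmax(s[1:,4])
        ct=cv2.findContours((l==j).astype(np.uint8),cv2.RETR_EXTERNAL,cv2.CHAIN_APPROX_NONE)[0]
        ms.append(max(ct,key=len))
    def hulls(p):
        X=np.concatenate([np.c_[p[0]+.065*np.cos(th),p[1]+.065*np.sin(th),np.full(48,z)] for z in(z0,z0+h)])
        return [cv2.convexHull(proj(c,X).astype(np.float32)) for c,_ in cams]
    def f(p):
        o=[]
        for hl,ct in zip(hulls(p),ms):
            ch=cv2.convexHull(ct)[:,0].astype(float)
            o+= [cv2.pointPolygonTest(hl,(float(q[0]),float(q[1])),True)-.5 for q in ch]
        return np.array(o)
    r=least_squares(f,x0,loss="soft_l1",diff_step=1e-3); return r.x,np.sqrt(np.mean(r.fun**2))
E
python3 - <<'E'
from h import *
T=bot.read_camera("top");S=bot.read_camera("side")
print("cyl",cylpose([(T,(275,190,360,265)),(S,(275,120,350,205))]),cylpose([(T,(275,190,360,265))]),cylpose([(S,(275,120,350,205))]))
print("spout",tri(T,(260+227/4-.4,190+227/4-.4),S,(260+225/5-.4,110+147/5-.4)))
print("blocktop",tri(T,(260+229/4-.4,190+137/4-.4),S,(260+268/5-.4,110+198/5-.4)))
# mark: yellow on deck
for n,c,w,pr in (("top",T,(285,245,352,318),(260+218/4,190+488/4)),("side",S,(265,112,320,180),(260+128/5,110+42/5))):
    hsv=cv2.cvtColor(c["pixels"],cv2.COLOR_BGR2HSV)
    m=cv2.inRange(hsv,(18,110,60),(35,255,255)); k=np.zeros_like(m);k[w[1]:w[3],w[0]:w[2]]=255;m&=k
    v,u=np.nonzero(m); P=plane(c,np.c_[u,v],.012)[:,:2]
    f=lambda p:np.hypot(*(P-p[:2]).T)-.072
    r=least_squares(f,[P[:,0].mean(),P[:,1].mean()],loss="soft_l1",f_scale=.003)
    res=f(r.x); tip=P[(res>.012)&(res<.05)&(P[:,0]<r.x[0])]
    q=plane(c,pr,.012)[0,:2]
    a=tip.mean(0)-r.x if len(tip) else [0,0]
    print(n,r.x,np.median(abs(res)),len(P),"tip",len(tip),tip.mean(0),"ang",np.degrees(np.arctan2(-a[1],-a[0])),q)
E
```

```text
cyl (array([ 0.54484782, -0.14658272]), np.float64(1.1570832717246236)) (array([ 0.5448012 , -0.14689423]), np.float64(0.31177137407817773)) (array([ 0.54340677, -0.14492671]), np.float64(1.5605349884473745))
spout (array([ 0.50037456, -0.14423333,  0.17893094]), np.float64(0.5545991076174914))
blocktop (array([ 0.54595918, -0.14486632,  0.21447852]), np.float64(0.9767489497049837))
top [ 0.4489071  -0.14988818] 0.004079705949095749 845 tip 36 [ 0.35653478 -0.13821127] ang -7.204623520065378 [ 0.34886336 -0.1391624 ]
side [ 0.45717032 -0.15008993] 0.0055656531186460065 592 tip 34 [ 0.3623501  -0.13782548] ang -7.369961545110783 [ 0.35132559 -0.13514303]
```

Run:
```python
from h import *
T=bot.read_camera("top");S=bot.read_camera("side")
for n,c,w,ex in (("top",T,(285,245,352,318),(305,235,328,258)),("side",S,(265,112,325,180),(294,128,320,150))):
    hsv=cv2.cvtColor(c["pixels"],cv2.COLOR_BGR2HSV)
    m=cv2.inRange(hsv,(18,110,60),(35,255,255)); k=np.zeros_like(m);k[w[1]:w[3],w[0]:w[2]]=255;k[ex[1]:ex[3],ex[0]:ex[2]]=0;m&=k
    v,u=np.nonzero(m); P=plane(c,np.c_[u,v],.012)[:,:2]
    f=lambda p:np.hypot(*(P-p[:2]).T)-.072
    r=least_squares(f,[.45,-.15],loss="soft_l1",f_scale=.003)
    res=f(r.x); tip=P[(res>.012)&(res<.05)&(P[:,0]<r.x[0])]
    a=tip.mean(0)-r.x
    print(n,r.x,np.median(abs(res)),len(P),len(tip),"ang",np.degrees(np.arctan2(-a[1],-a[0])))
# decoy/tier rough
print(plane(T,(190,240),.012),"tier",plane(T,(265,150),.138))
# canister block flats via top: rectangle corners of block top & spout
z=.219
for q in ((193,100),(265,103),(262,172)): print(plane(T,(260+q[0]/4-.4,190+q[1]/4-.4),z)[0])
for q in ((202,204),(254,206),(252,249),(198,247)): print("sp",plane(T,(260+q[0]/4-.4,190+q[1]/4-.4),.18)[0])
for q in ((0.449,-.15,.2),):
    for yaw in (0,90): print(bot.inverse_kinematics(q,(Ro.from_euler('z',yaw,degrees=True)*Ro.from_euler('x',180,degrees=True)).as_rotvec()))
```

```text
top [ 0.45142144 -0.14974745] 0.0034749132807685643 738 41 ang -6.852047076018253
side [ 0.45300992 -0.14599686] 0.0034674597157248604 391 25 ang -5.26684803085475
[[0.53417617 0.18647598 0.012     ]] tier [[ 0.73827219 -0.02181974  0.138     ]]
[ 0.56498476 -0.12753123  0.219     ]
[ 0.56308216 -0.16641535  0.219     ]
[ 0.52565362 -0.16442396  0.219     ]
sp [ 0.51280675 -0.13153131  0.18      ]
sp [ 0.51149072 -0.16047259  0.18      ]
sp [ 0.48767123 -0.15915142  0.18      ]
sp [ 0.48898597 -0.12924912  0.18      ]
[-5.78485694e-01 -1.20597610e-01  1.85517724e+00 -4.44089210e-16
  1.40701302e+00 -5.78485694e-01]
[-0.57848569 -0.12059761  1.85517724  0.          1.40701302 -2.14928202]
```

```bash
cat > plan.py <<'E'
from h import *
from scipy.optimize import brentq
r=.065; ZD=.012
C0=np.array([.545,-.1463]); M=np.array([.4518,-.149]); p0,p2=np.radians(-3),np.radians(-6.5); GH=.187
D=np.linalg.norm(M-C0); u=(M-C0)/D
p1=brentq(lambda p:2*r*(np.sin((p-p0)/2)+np.sin((p-p2)/2))-D,0,1.2)
C1=C0+u*2*r*np.sin((p1-p0)/2)
def pivot(a,b,th):
    A=np.eye(2)-Ro.from_euler('z',th).as_matrix()[:2,:2]
    return np.linalg.solve(A,b-A@a*0-Ro.from_euler('z',th).as_matrix()[:2,:2]@a)
PR=pivot(C0,C1,p1-p0); PL=pivot(C1,M,p2-p1)
def down(yaw): return Ro.from_euler('z',yaw-np.pi/2)*Ro.from_euler('x',np.pi)
def tcp(C,yaw,P=None,tau=0,dz=0):
    """TCP pose with canister centre C, yaw (upright), tilted tau toward P"""
    R=down(yaw); x=np.array([*C,ZD+GH-.019])
    if P is not None:
        P3=np.array([*P,ZD]); d=(P3-[*C,ZD]); d/=np.linalg.norm(d)
        Q=Ro.from_rotvec(np.cross([0,0,1],d)*tau); x=P3+Q.apply(x-P3); R=Q*R
    x=x+[0,0,dz]
    return x,R.as_rotvec()
def swing(C,yaw,P,f,th):
    q=Ro.from_euler('z',th*f).as_matrix()[:2,:2]
    return P+q@(C-P),yaw+th*f
E
python3 - <<'E'
from plan import *
print(np.degrees(p1),C1,PR,PL,np.linalg.norm(PR-C0),np.linalg.norm(PL-C1))
t=np.radians(12)
for P,C,y,th in((PR,C0,p0,p1-p0),(PL,C1,p1,p2-p1)):
  for f in(0,.5,1):
    c,yy=swing(C,y,P,f,th)
    for ta in(0,t):
      x,R=tcp(c,yy,P,ta); print(np.round(x,3),np.round(bot.inverse_kinematics(x,R),2))
c=bot.current_ee_pos(); print(c)
bot.line_to([.2,-.5,.38],max_speed=.3)
x,R=tcp(C0,p0)
bot.goto(x+[0,0,.12],R)
print(bot.current_clock(),bot.current_ee_pos(),bot.current_contact_force())
E
```

```text
37.2850824192351 [ 0.50025238 -0.14759634] [ 0.52439333 -0.2079471 ] [ 0.47427967 -0.08801095] 0.0649999999999999 0.06499999999999993
[ 0.545 -0.146  0.18 ] [-0.48  0.14  1.64 -0.    1.37  1.15]
[ 0.533 -0.181  0.19 ] [-0.67  0.14  1.62  0.2   1.45  0.92]
[ 0.523 -0.143  0.18 ] [-0.49  0.08  1.7  -0.    1.36  0.78]
[ 0.524 -0.179  0.19 ] [-0.65  0.18  1.58  0.16  1.51  0.6 ]
[ 0.5   -0.148  0.18 ] [-0.52  0.03  1.75 -0.    1.36  0.4 ]
[ 0.514 -0.181  0.19 ] [-0.63  0.21  1.54  0.11  1.56  0.28]
[ 0.5   -0.148  0.18 ] [-0.52  0.03  1.75 -0.    1.36  0.4 ]
[ 0.486 -0.114  0.19 ] [-0.37 -0.15  1.91 -0.16  1.23  0.59]
[ 0.476 -0.153  0.18 ] [-0.55 -0.03  1.81  0.    1.36  0.75]
[ 0.475 -0.117  0.19 ] [-0.35 -0.1   1.87 -0.2   1.3   1.  ]
[ 0.452 -0.149  0.18 ] [-0.57 -0.1   1.88 -0.    1.37  1.11]
[ 0.464 -0.115  0.19 ] [-0.34 -0.06  1.83 -0.21  1.37  1.39]
[ 0.13095254 -0.55965142  0.18717351]
2.975 [ 0.54481111 -0.14721631  0.3000249 ] [ 0.28002321 -0.04196396 -0.08530205]
```

Run:
```python
from plan import *
x,R=tcp(C0,p0)
bot.line_to(x,R)
print(bot.current_ee_pos()-x,bot.current_contact_force())
bot.set_gripper(0.0,50)
print(bot.current_opening()*92,bot.current_contact_force(),bot.current_ft_torque(),bot.current_clock(),bot.current_ee_pos()-x)
c=bot.read_camera("top"); cv2.imwrite("pics/t1.png",c["pixels"])
```

```text
[ 0.00069362 -0.00046852  0.00121015] [ 0.18559115 -0.19523334  1.06128295]
39.534179176181155 [-0.58512533 -0.60630145 -0.07560153] [-0.02964634  0.01166591  0.00629241] 4.7667 [-6.55570996e-05 -4.39791384e-05 -4.81440824e-05]
```

View pics/t1.png

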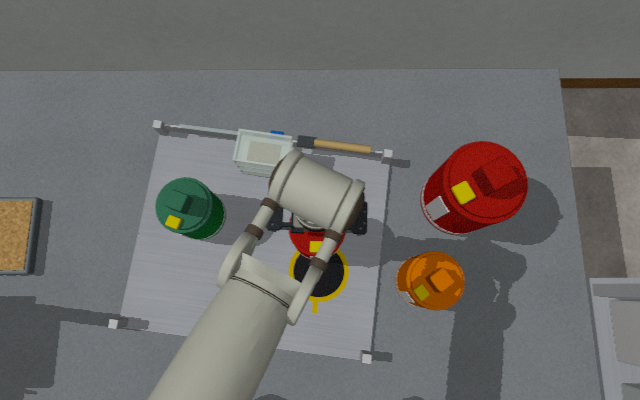

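The block is gripped (opening 39.5 mm against a 40 mm block) and the top view shows the gripper on the canister at (318,225). Next is the first tip and swing.

```bash
cat >> plan.py <<'E'
def st(t): print(t,"t%.1f"%bot.current_clock(),np.round(bot.current_ee_pos(),4),"F",np.round(bot.current_contact_force(),1),"M",np.round(bot.current_ft_torque(),2),flush=True)
T12=np.radians(12)
def go(C,y,P,tau,dz=0,v=.04):
    x,R=tcp(C,y,P,tau,dz); bot.line_to(x,R,max_speed=v)
E
python3 - <<'E'
from plan import *
for k in(1,2,3): go(C0,p0,PR,T12*k/3)
st("tilt")
c=bot.read_camera("side"); cv2.imwrite("pics/s2.png",c["pixels"])
th=p1-p0
for k in range(1,6):
    go(*swing(C0,p0,PR,k/5,th),PR,T12,v=.015); st(k)
bot.hold(.2); st("end")
for n in("side","top"):
    c=bot.read_camera(n); cv2.imwrite(f"pics/{n}3.png",c["pixels"])
a=cv2.imread("pics/s2.png")[90:240,220:420];b=cv2.imread("pics/side3.png")[90:240,220:420]
cv2.imwrite("pics/z3.png",cv2.resize(np.vstack([a,b]),None,fx=2,fy=2))
E
```

```text
tilt t6.2 [ 0.5333 -0.1806  0.1895] F [ 0.9  1.2 -4.1] M [-0.21 -0.05 -0.04]
1 t6.7 [ 0.5296 -0.1794  0.1895] F [ 0.1 -0.8 -6. ] M [-0.36 -0.02 -0.  ]
2 t7.1 [ 0.5255 -0.1792  0.1896] F [ 1.1  0.7 -6.3] M [-0.38 -0.07 -0.02]
3 t7.5 [ 0.5215 -0.1793  0.1896] F [-0.3  0.8 -7. ] M [-0.39 -0.11  0.02]
4 t7.9 [ 0.5175 -0.1801  0.1896] F [ 0.7  0.4 -8.3] M [-0.43 -0.18 -0.01]
5 t8.3 [ 0.5138 -0.1814  0.1897] F [-0.   0.5 -8.7] M [-0.56 -0.22  0.03]
end t8.6 [ 0.5137 -0.1814  0.1897] F [ 0.3  0.1 -8.3] M [-0.57 -0.2   0.01]
```

View pics/z3.png

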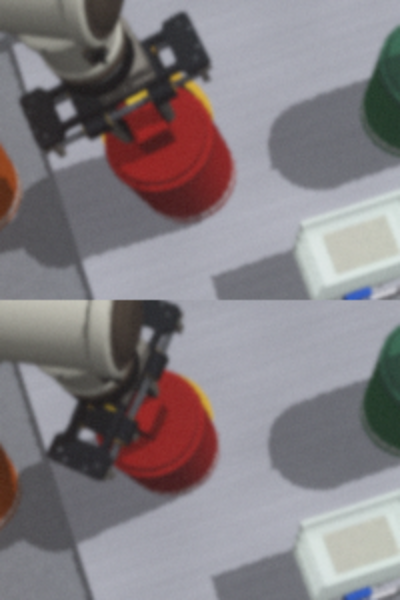

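View pics/top3.png

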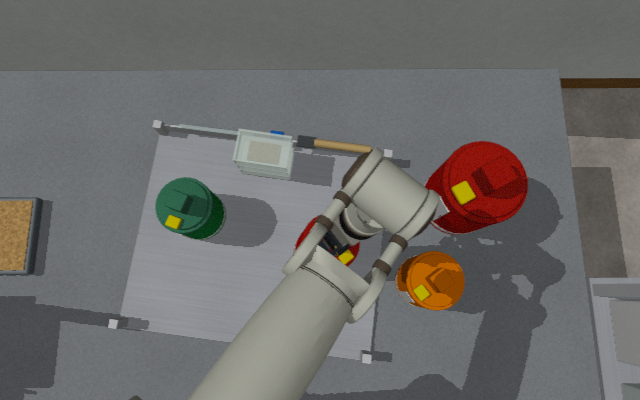

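The wrist is carrying nearly the full weight, so the rim is only lightly planted. I'll press down a little, then set it down and tip left with a small downward bias.

Run:
```python
from plan import *
th=p1-p0
for dz in(-.0005,-.001,-.0015,-.002):
    go(C1,p1,PR,T12,dz,v=.01); bot.hold(.1); st(dz)
    if bot.current_contact_force()[2]>-4: break
for k in(2,1,0): go(C1,p1,PR,T12*k/3,dz*k/3); st(k)
bot.hold(.15); st("up")
for n in("side","top"):
    c=bot.read_camera(n); cv2.imwrite(f"pics/{n}4.png",c["pixels"])
a=cv2.imread("pics/top4.png")[190:340,220:420];b=cv2.imread("pics/side4.png")[90:240,220:420]
cv2.imwrite("pics/z4.png",cv2.resize(np.vstack([a,b]),None,fx=2,fy=2))
```

```text
-0.0005 t9.0 [ 0.5138 -0.1813  0.1895] F [-0.3  0.9 -6. ] M [-0.45 -0.11 -0.06]
-0.001 t9.3 [ 0.514  -0.1814  0.1894] F [-0.5  0.7 -2.1] M [-0.13  0.05  0.02]
2 t9.8 [ 0.5093 -0.1698  0.187 ] F [ 0.2  0.9 -2.3] M [-0.16 -0.06 -0.01]
1 t10.3 [ 0.5047 -0.1587  0.1838] F [-0.7  0.4 -2.7] M [-0.2  -0.05 -0.04]
0 t10.7 [ 0.5002 -0.1481  0.18  ] F [-0.8 -1.6 -2.2] M [-0.36  0.25 -0.  ]
up t10.9 [ 0.5002 -0.1482  0.18  ] F [-1.3 -1.1 -1.4] M [-0.28  0.32  0.02]
```

View pics/z4.png

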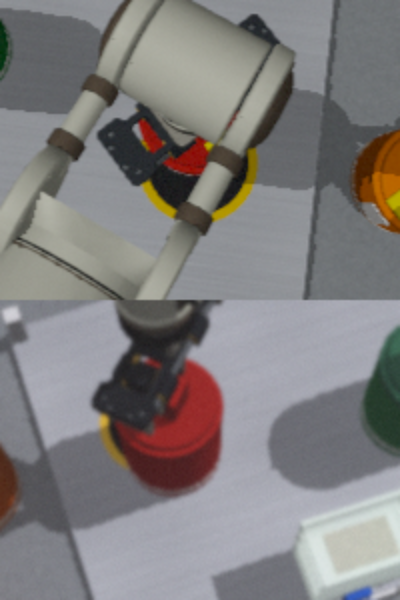

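Run:
```python
from plan import *
th=p2-p1; b=-.0008
for k in(1,2,3): go(C1,p1,PL,T12*k/3,b*k/3)
bot.hold(.25); st("tilt")
for k in range(1,6):
    if k>1:
        fz=bot.current_contact_force()[2]
        b+= -.0004 if fz<-5.5 else (.0004 if fz>2 else 0)
    go(*swing(C1,p1,PL,k/5,th),PL,T12,b,v=.015); st((k,b))
bot.hold(.3); st("end")
c=bot.read_camera("side"); cv2.imwrite("pics/side5.png",c["pixels"])
c=bot.read_camera("top"); cv2.imwrite("pics/top5.png",c["pixels"])
a=cv2.imread("pics/top5.png")[190:340,220:420];d=cv2.imread("pics/side5.png")[90:240,220:420]
cv2.imwrite("pics/z5.png",cv2.resize(np.vstack([a,d]),None,fx=2,fy=2))
```

```text
tilt t12.6 [ 0.4859 -0.1147  0.1893] F [-0.1 -0.4  2.7] M [ 0.04  0.3  -0.04]
(1, -0.0008) t13.1 [ 0.4819 -0.1158  0.1893] F [-0.8 -1.2  3.7] M [ 0.11  0.28 -0.01]
(2, -0.0004) t13.5 [ 0.4774 -0.1165  0.1893] F [ 0.7 -1.1  3.3] M [ 0.13  0.07 -0.03]
(3, 0.0) t13.9 [ 0.4727 -0.1164  0.1893] F [-0.  -0.3 -0.3] M [ 0.24 -0.07  0.02]
(4, 0.0) t14.4 [ 0.4684 -0.1158  0.1894] F [-1.3 -0.6 -0.9] M [ 0.49 -0.07  0.02]
(5, 0.0) t14.8 [ 0.4642 -0.1146  0.1894] F [-0.7  0.  -3.3] M [ 0.63 -0.24  0.04]
end t15.1 [ 0.4641 -0.1146  0.1895] F [ 0.2 -0.1 -3.6] M [ 0.78 -0.22 -0.02]
```

View pics/z5.png

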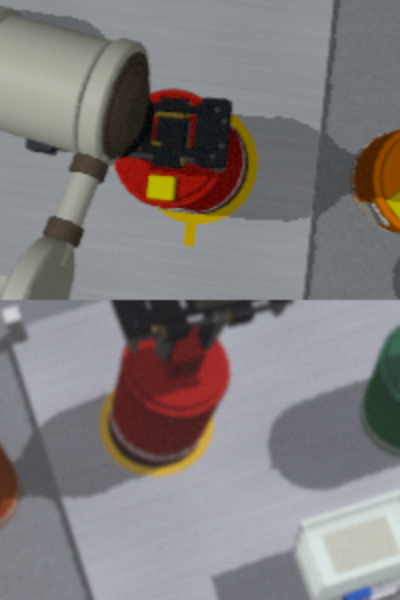

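The canister is tipped left over the mark, with its spout in line with the pointer. I'll set it down, let go and check.

Run:
```python
from plan import *
for k in(2,1,0): go(M,p2,PL,T12*k/3); st(k)
bot.hold(.3); st("up")
bot.set_gripper(.75); bot.hold(.2); st("open")
x,R=tcp(M,p2)
bot.line_to(x+[0,0,.13],R)
bot.goto([.2,-.5,.38],R); st("clear")
T=bot.read_camera("top");S=bot.read_camera("side")
np.savez("c6.npz",T=T,S=S)
a=T["pixels"][190:340,220:420];d=S["pixels"][70:220,200:400]
cv2.imwrite("pics/z6.png",cv2.resize(np.vstack([a,d]),None,fx=2,fy=2)); cv2.imwrite("pics/top6.png",T["pixels"])
print(cylpose([(T,(270,190,370,330))],x0=M),cylpose([(S,(250,90,350,205))],x0=M))
```

```text
2 t15.7 [ 0.4598 -0.1264  0.1871] F [ 0.1  0.5 -6.9] M [ 0.86 -0.26  0.01]
1 t16.2 [ 0.4557 -0.1377  0.1839] F [ 0.5  0.5 -7.2] M [ 0.54 -0.13  0.05]
0 t16.6 [ 0.4518 -0.1496  0.1802] F [ 0.6 -0.7 -6.7] M [-0.31 -0.06 -0.05]
up t16.9 [ 0.4519 -0.1491  0.1801] F [ 0.3 -1.3 -5.7] M [-0.5   0.01  0.02]
open t17.7 [ 0.4518 -0.149   0.18  ] F [-0.  -0.3 -0.8] M [ 0.03 -0.02 -0.04]
clear t20.4 [ 0.2009 -0.4995  0.3799] F [0.4 0.1 0.1] M [-0.05  0.02  0.02]
(array([ 0.45138696, -0.14989039]), np.float64(0.29580610538460694)) (array([ 0.44656865, -0.14716364]), np.float64(2.094981765973661))
```

View pics/z6.png

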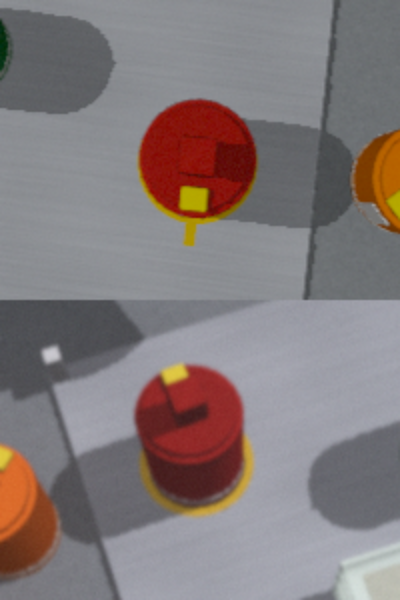

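View pics/top6.png

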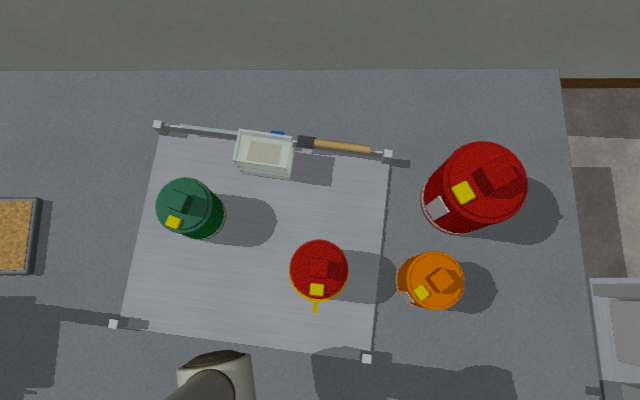

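The canister stands at top (319,270), inside the ring, with its spout at (317,289) in line with the pointer. The green canister and the boxes are where they were.

```bash
python3 -c "
from workcell import bot
print(bot.current_contact_force()); print(bot.job_done())"
```

```text
[ 0.32043997 -0.1165715  -0.7236018 ]
the job is handed in; nothing more can be done
None
```

I walked the red canister onto the mark in two swings, one on the right rim and one on the left, set it down upright and let go. I handed it in at about 20.5 s; the job call gives no verdict.

- **Swings:** each was tipped about 12° and covered about half the way, roughly 40° of turn each. The pivots were about 20° round the rim from the exact side points so that the path stayed straight.
- **Final position:** the top camera puts the canister at (0.451, -0.150). My estimate of the mark is (0.452, -0.149), so it is within about 2 mm. The spout lines up with the pointer by eye. The hand is clear, and the green canister and boxes look unmoved.
- **Disagreements:** the side-camera fit gave (0.447, -0.147), about 5 mm from the top fit. It fits poorly (about 2 px against 0.3 px), probably because of the label and spout, so I trusted the top camera. Late in the first swing the wrist carried close to the whole weight, so the right rim was barely loaded. I pressed it back down by 1 mm before the second half.

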